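Fold out the bench hook and hang up the clip pail

ROBOT

A 6-joint arm with a two-finger parallel gripper is mounted at the origin on the work surface. World frame = base frame: x ahead of the robot, y to its left, z up, the work surface at z = 0. Lengths are in m, angles in rad, forces in N, time in s.
With the tool pointing down it reaches from about 0.35 to 0.875 m from the base axis. Payload 4.2 kg.
Tool frame: the origin (TCP) lies at the very end of the fingers, on their centre line; the grasp point (between the pads) lies env.grasp_offset behind it (env.grasp_offset is the distance from the TCP to the grasp point, in m); z points along the fingers, y is the line along which they close (so a half turn about z gives the same grasp; the last joint's range is limited). The gripper opens to 87 mm and grips with 3 to 60 N. Pads are 19 mm wide; open, the fingers measure 117 mm over their backs; the gripper's body (75 mm by 190 mm) begins 51 mm behind the grasp point.
Start: joints at [-1.039, 0.385, 0.008, 0, -1.194, -0.259], TCP at [0.168, -0.602, 0.223] pointing down, gripper open.
Joint ranges: [-3.14, 3.14], [-1.21, 2.06], [-1.07, 1.41], [-3.16, 2.05], [-2.99, -0.16], [-3.1, 3.1]. Speed limits (rad/s): [2.79, 2.79, 3.14, 3.14, 3.14, 3.14].

INTERFACE

Orientations are given as a unit quaternion [w, x, y, z].
In Python, from cell import env, optics gives the robot as it stands. The module is installed in compiled form; this text tells all that it offers.
- The arm moves only by the shell command python3 -m creep 'ROWS' [FORCE]. ROWS is a JSON object of lists of equal length, an entry for each row: "delta_rot": the turn, a rotation vector about the world's x, y, z in rad, a list of three; "delta_pos": the shift along the world's x, y, z in mm, a list of three; "jaw": the closure, from -1 (fully open) to 1 (shut), so that 0 is half open. A call has 1 to 20 rows; each row shifts and turns the commanded pose from where the row before left it; what a row does not reach is not made up. A row lasts 1/10 s, in which the tool goes at most 50 mm and 8.59 degrees, less where a joint would pass 70% of its speed; a pose out of reach is approached as far as the arm can. A call with a gripper value outside its range is refused whole. The fingers move at their own pace and stop on an object; FORCE is the grip in N (left out, the last holds). Time passes only in rows, so rows that do not move let the fingers close. It gives the time, the measured TCP pose, the force, the opening and the grip force at its end, in the units of the state.
- env.read_state(): the state, without advancing time (a new reading comes with each control period).
- optics.read_camera(name): name is "scene" or "top" or "wrist"; returns (picture, depth): 420x560x3 uint8, red, green, blue; 420x560 float32, m along the optical axis (not along the pixel's ray), 0 where there is no reading.
- optics.camera_params(name): a dict with "K" (3x3 intrinsics, pixels), "world_to_cam" (4x4, takes a point from world to camera coordinates); the wrist camera has in their place "T_tool_cam" (4x4, takes a point from camera to tool coordinates, whose origin is the TCP and whose axes are the flange's). Camera axes: x right, y up, looking along -z (the intrinsics and any distortion apply to the point x, -y, -z); pixel columns grow to the right and rows downward; lengths in m; the calibration is good to about 2 mm. A picture is of the moment at which its call begins: read the wrist's pose just before it. camera_params takes no time and is no camera call.
- env.close_job(): hands the job in; it is judged then, once.
Trained networks look in the newest picture that a camera, given by its name, has taken for a name from the list of things; names that differ only in an ending like _2 or _b are one class to them, and where a whole thing is asked for, a point or a joint stands for the part that bears it (a point fixed in the world has none). Each returns a list of dicts, best first, with "conf" (0 to 1); they miss things now and then, are a little off and sometimes report something else, mostly with a low value. They report only what shows in the picture. A call takes as long as a camera call. They do not tell look-alikes from the thing itself.
- optics.boxes_of(target, camera): "rect" ([left, top, right, bottom] as shares, 0 to 1, of the picture: columns of its width, rows of its height, round what is visible of it).
The state is a dict: "clock": time; "qpos": joint angles; "joint_vel": joint speeds; "joint_torque": joint torques, N m; "eef_pos": TCP position; "ee_rot": TCP orientation; "ft_force": force on the tool from outside, world axes, zero at the start; "torque": the same for the moment, N m; "width": finger opening in m; "finger_force": force on a finger pad.
Only numpy, scipy, OpenCV 4.12 (cv2) and the standard library are available. Lean on these libraries where they do the work, as an engineer would, in place of code of your own. Each camera call takes 0.05 s, during which the arm holds its last target. There are 200 camera calls.

TASK

Swing the folded hook on the plywood board out until it stands straight out from the board, then hang the taller of the two grey pails on it by its handle. Keep the pail upright so that no clips spill, leave it hanging at rest, and do not shift the other things on the table.

Things in the scene. Friction and masses are not known exactly. Their poses are not given: they have to be found in the camera images.
- tall_pail: the taller of the two grey plastic pails, the one to hang; 0.13 to 0.25 kg. Open box 80 (its x) x 62 (its y) x 55 mm deep, standing on the table. A stiff handle arches over it from the wall at +y to that at -y (see tall_pail_eye); 124 mm high over all. Origin: centre of the underside, z up. Same when turned half round.
- tall_pail_eye (a point): underside of the tall pail's handle bar at its middle, 117 mm above the pail's underside: rests on the hook. Axes as the pail's. Two posts (14 mm wide in x, 6 mm thick, outer faces 62 mm apart in y) rise from the rim to 111 mm; the bar joining them is 14 mm wide, 5 mm thick, a shallow roof. The opening below is 50 mm wide, 56 to 62 mm high, facing along x.
- stand: plywood board upright on the table, fixed, 200 wide, 225 high, 18 mm thick. Origin on the table below the hook's hinge axis; its -x points straight out of the front face, which lies at x = +16 mm. The board spans y = -170 to +30 mm, so the folded hook (along +y) sticks out 85 mm past that edge, with nothing behind it there.
- hook_hinge (a point): point on the hook's vertical hinge axis, 200 mm above the table at the height of the hook arm's centre line; axes as the stand's.
- hook_tip (a point): outer end of the hook's level arm, on its centre line, 200 mm above the table. The arm is a round steel bar 10 mm thick, 115 mm from hinge axis to here, where it turns straight up, ending 19 mm above the centre line. Turns with the hook: y points from hinge to tip, z up; unfolding moves it towards its -x.
- hook (a joint): swing of the hook about its vertical hinge: 0 folded flat along the board (arm along the stand's +y), 1.571 rad at the stop, straight out of the board (arm along the stand's -x); grows anticlockwise seen from above. Starts at 0 to 0.25. Stiff (0.12 N m, about 1 N at the tip); stays where it is left.
- low_pail: the lower of the two grey pails, a bystander: 64 x 50 mm, 34 mm deep, same kind of handle, 81 mm high over all; origin at the centre of its underside
- phone: black smartphone lying flat, 150 x 72 x 9 mm, bystander; origin centre of underside
- adapter: white mains adapter block, 110 x 50 x 32 mm, bystander; origin under its block's centre
- marker: marker pen lying flat, 145 mm long along its x, 17 mm thick, bystander between the two pails; origin near its middle, on the underside
- meter: black pocket multimeter lying flat, 150 x 78 x 45 mm, bystander; origin centre of underside
- tape: roll of white tape lying flat, 90 mm across, 22 mm high, bystander; origin centre of underside
- boxlid: blue plastic box lid lying flat, 170 x 120 x 24 mm, bystander; origin centre of underside
Mind the look-alikes: they are no part of the job. Leave any blue look-alike of the tall_pail alone.

How it is judged:
On the way, in this order (a step that is already met when the one before it is completed fails the run):
1. the hook is swung out from the board (value of joint hook above 1.35 rad), for 0.2 s.
2. the tall pail's handle is over the unfolded hook (value of joint hook above 1.35 rad and x of tall_pail_eye in the frame of hook_tip between -0.02 and 0.02 m and y of tall_pail_eye in the frame of hook_tip between -0.1 and -0.004 m and z of tall_pail_eye in the frame of hook_tip between -0.002 and 0.016 m and height (world z) of tall_pail above 0.06 m and angle between tall_pail's own z axis and vertical below 0.3 rad), for 0.3 s.
At the end, for the whole second after the job is handed in: Hook joint above 1.35 rad; the tall pail hangs on it: eye within 20 mm of the arm sideways, between hinge and turned-up end (4 to 100 mm in from the tip), -2 to 16 mm above its centre line; pail underside above 60 mm, tilted under 0.3 rad, slower than 0.05 m/s (all of step 2 and linear speed of tall_pail below 0.05 m/s); the robot touches nothing.
It fails at once if the tall pail is tipped by more than 0.7 rad (clips spill) (angle between tall_pail's own z axis and vertical above 0.7 rad).
It fails at once if another thing on the table is shifted by more than 30 mm (distance of any of low_pail, phone, adapter, marker, meter, tape, boxlid from where it was at the start of the episode above 0.03 m).
It also fails if it takes over 72 s, if anything falls off the work surface, if the arm or the gripper's body presses on something with over 40 N, if the wrist force passes 120 N, or if a joint passes its speed limit or range.

## Working session

There is one attempt and no reset: what is moved stays moved. The work goes in short steps, Python scripts to look and compute and a shell command to move; the robot and the scene stay as the last step left them, time stands still between calls to the robot, and variables do not carry over. Pictures are saved under pics/ and viewed, at most 10 in all, crops included, and the job is handed in when it is done.

```bash
mkdir -p pics
cat > h.py <<'E'
import numpy as np, cv2
from cell import env, optics
def cloud(n):
    st=env.read_state(); im,d=optics.read_camera(n); p=optics.camera_params(n); K=np.array(p["K"])
    H,W=d.shape; u,v=np.meshgrid(np.arange(W),np.arange(H))
    X=np.stack([(u-K[0,2])/K[0,0]*d,-(v-K[1,2])/K[1,1]*d,-d,np.ones_like(d)],-1)
    if "world_to_cam" in p: T=np.linalg.inv(np.array(p["world_to_cam"]))
    else:
        from scipy.spatial.transform import Rotation as R
        w=np.eye(4); w[:3,:3]=R.from_quat(np.array(st["ee_rot"])[[1,2,3,0]]).as_matrix(); w[:3,3]=st["eef_pos"]
        T=w@np.array(p["T_tool_cam"])
    P=(X@T.T)[...,:3]; P[d==0]=np.nan
    return im,P,p
E
python3 - <<'E'
from h import *
s=env.read_state(); print(s, env.grasp_offset)
for n in ["scene","top"]:
    im,P,p=cloud(n); print(n,p.keys()); np.savez(f"{n}.npz",im=im,P=P)
    for t in ["tall_pail","low_pail","stand","hook","marker","meter","adapter","phone","tape","boxlid"]:
        for b in optics.boxes_of(t,n)[:3]:
            r=np.array(b["rect"])*[560,420,560,420]; i=r.astype(int)
            Q=P[i[1]:i[3],i[0]:i[2]].reshape(-1,3); Q=Q[Q[:,2]>.005]
            print(t,round(b["conf"],2),i, np.round(np.nanpercentile(Q,[2,50,98],axis=0),3).tolist() if len(Q) else None)
    cv2.imwrite(f"pics/{n}.png",cv2.resize(im[...,::-1],(800,600)))
E
```

```text
{'clock': 0.0, 'qpos': array([-1.03941766e+00,  3.85578711e-01,  6.62987997e-03, -5.23658993e-04,
       -1.19397419e+00, -2.58604674e-01]), 'joint_vel': array([-0.0011027 , -0.00247671, -0.00128802,  0.0002852 , -0.00211063,
        0.00079039]), 'joint_torque': array([ 3.82644548e-04, -3.90662420e+01,  1.87406248e+01,  4.21982288e+00,
        1.09453057e-02, -2.03819441e-04]), 'eef_pos': array([ 0.16824585, -0.60130968,  0.22144414]), 'ee_rot': array([-1.84558628e-04, -1.35868767e-01,  9.90726243e-01,  1.07511341e-03]), 'ft_force': array([ 0.25782772, -0.07137709,  0.52019343]), 'torque': array([ 0.01743955, -0.00566334,  0.04559835]), 'finger_force': 0.0, 'width': 0.08711386042264123} 0.0187
scene dict_keys(['K', 'world_to_cam'])
tall_pail 0.78 [313 149 349 195] [[0.538, 0.071, 0.007], [0.584, 0.168, 0.041], [0.627, 0.304, 0.121]]
low_pail 0.63 [229 273 260 308] [[0.538, -0.298, 0.008], [0.576, -0.267, 0.027], [0.607, -0.23, 0.08]]
stand 0.7 [325  71 406 163] [[0.381, 0.195, 0.006], [0.602, 0.371, 0.1], [0.644, 0.611, 0.226]]
stand 0.7 [342 107 375 137] [[0.51, 0.203, 0.011], [0.6
[... 1580 characters left out ...]
pter 0.64 [283 130 316 165] [[0.706, -0.149, 0.006], [0.748, -0.109, 0.031], [0.796, -0.071, 0.037]]
phone 0.57 [225 126 253 177] [[0.677, 0.021, 0.006], [0.746, 0.056, 0.01], [0.817, 0.091, 0.015]]
phone 0.48 [ 37 168 167 251] [[0.488, 0.256, 0.005], [0.576, 0.405, 0.024], [0.669, 0.544, 0.228]]
phone 0.32 [341 118 379 177] [[0.677, -0.321, 0.008], [0.746, -0.277, 0.034], [0.823, -0.233, 0.044]]
tape 0.81 [388 280 425 313] [[0.311, -0.419, 0.006], [0.351, -0.377, 0.021], [0.388, -0.334, 0.026]]
boxlid 0.82 [406 175 464 241] [[0.504, -0.53, 0.007], [0.582, -0.466, 0.012], [0.667, -0.407, 0.027]]
boxlid 0.26 [223 129 251 176] [[0.68, 0.026, 0.006], [0.744, 0.058, 0.01], [0.808, 0.092, 0.015]]
```

View pics/scene.png

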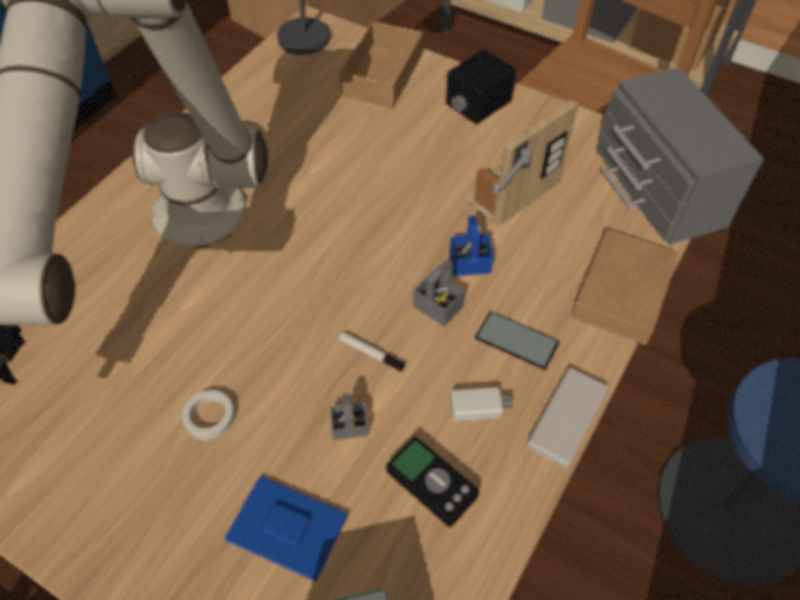

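View pics/top.png

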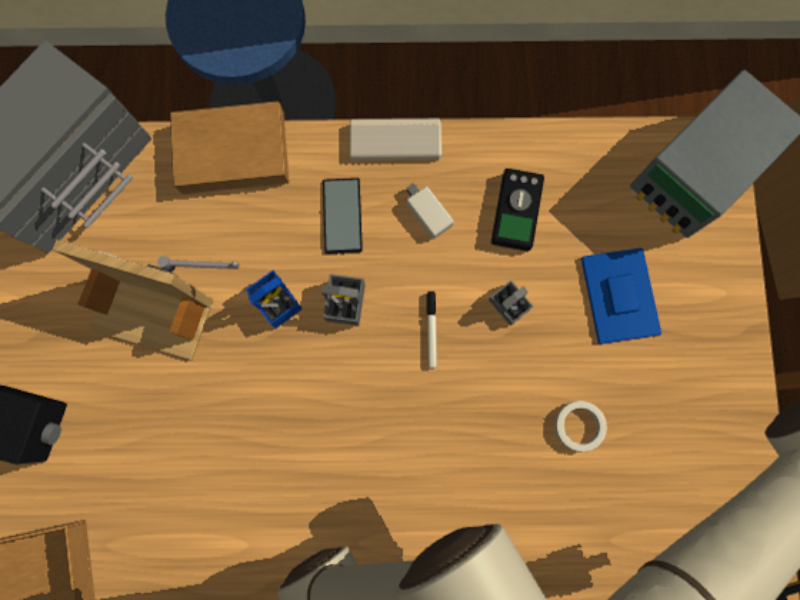

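Run:
```python
from h import *
for n in ["scene","top"]:
    D=np.load(n+".npz");im,P=D["im"],D["P"];x,y,z=P[...,0],P[...,1],P[...,2]
    def f(name,m):
        print(n,name,m.sum(),np.round(np.nanpercentile(P[m],[0,5,50,95,100],axis=0),3).tolist(), im[m].mean(0).round())
    for nm,a,b in [("A",-.01,.105),("B",.105,.25)]:
        m=(y>a)&(y<b)&(x>.5)&(x<.66)
        f(nm+" handle",m&(z>.085)&(z<.14)); 
        f(nm+" body",m&(z>.03)&(z<.065))
        k=m&(z>.1)&(z<.14); print(cv2.minAreaRect((P[k][:,:2]*1000).astype(np.float32)),"body",cv2.minAreaRect((P[m&(z>.04)&(z<.062)][:,:2]*1000).astype(np.float32)))
    m=(z>.185)&(z<.24)&(x>.4)&(x<.75)&(y>.15)
    f("stand+hook",m)
    t=m&(z>.215)&(y>.26)
    f("board top",t)
    if t.sum()>3: print(cv2.minAreaRect((P[t][:,:2]*1000).astype(np.float32)))
    k=m&(y<.345)
    for yy in np.arange(.19,.36,.015):
        q=k&(y>=yy)&(y<yy+.015)
        if q.any(): print(round(yy,3),q.sum(),np.round(P[q].min(0),3),np.round(P[q].mean(0),3),np.round(P[q].max(0),3))
```

```text
scene A handle 164 [[0.567, 0.013, 0.085], [0.57, 0.014, 0.091], [0.579, 0.04, 0.116], [0.588, 0.073, 0.123], [0.59, 0.078, 0.124]] [98. 93. 88.]
scene A body 531 [[0.534, 0.007, 0.03], [0.539, 0.012, 0.031], [0.583, 0.044, 0.043], [0.618, 0.076, 0.058], [0.623, 0.083, 0.064]] [92. 86. 78.]
((578.3916015625, 45.90434265136719), (64.81207275390625, 15.411971092224121), 82.38886260986328) body ((578.1669311523438, 46.62540054321289), (69.07195281982422, 82.86579132080078), 83.04402923583984)
scene B handle 135 [[0.555, 0.146, 0.087], [0.561, 0.149, 0.091], [0.588, 0.165, 0.117], [0.602, 0.195, 0.123], [0.604, 0.203, 0.126]] [ 48.  72. 122.]
scene B body 474 [[0.531, 0.126, 0.03], [0.54, 0.133, 0.031], [0.582, 0.172, 0.043], [0.623, 0.214, 0.057], [0.631, 0.224, 0.064]] [ 42.  62. 102.]
((580.3336791992188, 175.46578979492188), (14.99573802947998, 67.96199798583984), 37.58076095581055) body ((580.3226928710938, 175.81442260742188), (80.44698333740234, 67.95270538330078), 36.2615852355957)
scene stand+hook 1451 [[0.57, 0.198, 0.185], [0.583, 0.256, 0.187], [0.622, 0.424, 0.203], [0.744, 
[... 2490 characters left out ...]
 0.205 0.224]
0.205 26 [0.599 0.205 0.198] [0.603 0.212 0.208] [0.608 0.219 0.221]
0.22 27 [0.601 0.22  0.2  ] [0.605 0.227 0.205] [0.609 0.235 0.209]
0.235 25 [0.601 0.235 0.199] [0.605 0.242 0.205] [0.609 0.25  0.21 ]
0.25 34 [0.602 0.25  0.197] [0.606 0.258 0.204] [0.612 0.265 0.209]
0.265 27 [0.602 0.265 0.197] [0.607 0.272 0.205] [0.612 0.28  0.211]
0.28 28 [0.604 0.28  0.2  ] [0.607 0.288 0.205] [0.611 0.295 0.21 ]
0.295 122 [0.57  0.297 0.186] [0.585 0.303 0.212] [0.615 0.31  0.231]
0.31 144 [0.572 0.31  0.186] [0.594 0.317 0.215] [0.62  0.325 0.23 ]
0.325 90 [0.576 0.325 0.186] [0.591 0.332 0.221] [0.618 0.34  0.232]
0.34 22 [0.581 0.34  0.191] [0.59  0.342 0.222] [0.603 0.345 0.228]
```

The scene image shows the grey tall pail at about (438,295), its blue look-alike at (470,250), and the board with its folded hook at (512,172). In the top view the pail is at (344,300). The hook runs from (165,263) to (237,266), on the far side of the board, so it opens away from the robot.

```bash
cat > fit.py <<'E'
from h import *
from scipy.spatial.transform import Rotation as R
def stand():
    c=[]
    for n in ["scene","top"]:
        D=np.load(n+".npz");P=D["P"];x,y,z=np.moveaxis(P,-1,0)
        m=(z>.218)&(z<.235)&(x>.55)&(x<.66)&(y>.28)&(y<.52)
        m&= ~((x>.596)&(y<.36)&(x-.575>.33*(y-.30)+.03))
        r=cv2.minAreaRect((P[m][:,:2]*1000).astype(np.float32)); 
        A=P[m][:,:2]; A=A[A[:,1]>.34]; cen=A.mean(0); v=np.linalg.svd(A-cen)[2][0]; v*=-np.sign(v[1])
        print(n,r,"dir",np.degrees(np.arctan2(v[1],v[0]))); c.append((r,v))
    return c
if __name__=="__main__":
    for r,v in stand():
        cen=np.array(r[0])/1000; sx=np.array([v[1],-v[0]])
        print("hinge",cen-.025*sx+.07*v,"out",-sx, "tip", cen-.025*sx+.07*v-.115*sx)
    print(optics.camera_params("wrist")["T_tool_cam"])
E
python3 fit.py
```

```text
scene ((608.646484375, 391.0787353515625), (206.00120544433594, 25.0495548248291), 73.40272521972656) dir -106.87470205059692
top ((607.970458984375, 394.30609130859375), (201.2312774658203, 21.8937931060791), 73.35345458984375) dir -107.05602006325266
hinge [0.61225045 0.31683581] out [ 0.95694185 -0.2902797 ] tip [0.72229876 0.28345365]
hinge [0.61133946 0.32005214] out [ 0.95601844 -0.29330658] tip [0.72128158 0.28632188]
[[-5.14599739e-04  9.61939132e-01  2.73263317e-01  7.40919369e-02]
 [ 9.99999842e-01  5.56876338e-04 -7.71471396e-05 -1.27008204e-03]
 [-2.26384728e-04  2.73263235e-01 -9.61939267e-01 -1.62883915e-01]
 [ 0.00000000e+00  0.00000000e+00  0.00000000e+00  1.00000000e+00]]
```

```bash
python3 -m creep '{"delta_pos":[[0,0,10],[0,0,20],[0,0,20],[0,0,20]],"delta_rot":[[0,0,0.1],[0,0,0.14],[0,0,0.14],[0,0,0.14]],"jaw":[1,1,1,1]}' 30
```

```text
clock: 1.5
eef_pos: [0.1683, -0.6018, 0.2933]
ee_rot: [-0.0, -0.389, 0.921, 0.0]
ft_force: [-0.5, -0.9, -0.1]
width: 0.0629
finger_force: 0.0
```

```bash
python3 -m creep '{"delta_pos":[[20,41,0],[20,41,0],[20,41,0],[20,41,0],[20,41,0],[20,41,0],[20,41,0],[20,41,0],[20,41,0],[20,41,0],[20,41,0],[20,41,0],[20,41,0],[20,41,0],[20,41,0],[20,41,0],[20,41,0],[20,41,0],[20,41,0],[12,41,0]],"delta_rot":[[0,0,0.024],[0,0,0.024],[0,0,0.024],[0,0,0.024],[0,0,0.024],[0,0,0.024],[0,0,0.024],[0,0,0.024],[0,0,0.024],[0,0,0.024],[0,0,0.024],[0,0,0.024],[0,0,0.024],[0,0,0.024],[0,0,0.024],[0,0,0.024],[0,0,0.024],[0,0,0.024],[0,0,0.024],[0,0,0.024]],"jaw":[1,1,1,1,1,1,1,1,1,1,1,1,1,1,1,1,1,1,1,1]}'
```

```text
clock: 3.5
eef_pos: [0.5613, 0.22, 0.2923]
ee_rot: [-0.0, -0.595, 0.804, -0.0]
ft_force: [0.3, -0.1, 0.4]
width: 0.0005
finger_force: 0.0
```

```bash
python3 -m creep '{"delta_pos":[[0,0,-36],[0,0,-36],[0,0,-36],[0,0,0],[0,0,0]],"delta_rot":[[0,0,0],[0,0,0],[0,0,0],[0,0,0],[0,0,0]],"jaw":[1,1,1,1,1]}'
python3 - <<'E'
from h import *
im,P,p=cloud("scene"); cv2.imwrite("pics/s2.png",cv2.resize(im[30:240,220:500,::-1],(800,600)))
hg=np.array([.612,.3185])
for q in np.arange(.2,1.58,.15):
    a=np.radians(-107)+q; u=np.array([np.cos(a),np.sin(a)]); nb=np.array([u[1],-u[0]])
    # support half-width of 30x19 finger box (tool y at 163 deg) along normal
    t=np.radians(163); ty=np.array([np.cos(t),np.sin(t)]); tx=np.array([-ty[1],ty[0]])
    h=15*abs(ty@nb)+9.5*abs(tx@nb)
    print(round(q,2),np.round((hg+.095*u+nb*(5+h)/1000)*1000), round(h,1))
E
```

```text
clock: 4.0
eef_pos: [0.561, 0.2182, 0.1852]
ee_rot: [-0.0, -0.595, 0.804, -0.001]
ft_force: [-0.1, -1.2, 1.4]
width: 0.0004
finger_force: 0.0
0.2 [581. 226.] 16.6
0.35 [595. 222.] 17.3
0.5 [609. 221.] 17.7
0.65 [624. 222.] 17.7
0.8 [638. 225.] 17.3
0.95 [653. 230.] 16.5
1.1 [666. 238.] 15.3
1.25 [679. 248.] 13.7
1.4 [689. 261.] 11.9
1.55 [698. 275.] 9.8
```

```bash
python3 -m creep '{"delta_pos":[[10,2,0],[10,2,0],[7,-1,0],[7,-1,0],[7,0,0],[7,-1,0],[8,0,0],[7,1,0],[7,1,0],[7,2,0],[8,2,0],[7,3,0],[7,4,0],[6,4,0],[7,5,0],[6,5,0],[5,6,0],[5,7,0],[0,0,0],[0,0,0]],"delta_rot":[[0,0,0],[0,0,0],[0,0,0],[0,0,0],[0,0,0],[0,0,0],[0,0,0],[0,0,0],[0,0,0],[0,0,0],[0,0,0],[0,0,0],[0,0,0],[0,0,0],[0,0,0],[0,0,0],[0,0,0],[0,0,0],[0,0,0],[0,0,0]],"jaw":[1,1,1,1,1,1,1,1,1,1,1,1,1,1,1,1,1,1,1,1]}'
cat > hk.py <<'E'
from h import *
for n in ["scene","top"]:
    im,P,p=cloud(n); np.savez(f"{n}2.npz",im=im,P=P); x,y,z=np.moveaxis(P,-1,0)
    m=(z>.19)&(z<.225)&(x>.62)&(x<.76)&(y>.2)&(y<.36)&(np.hypot(x-.612,y-.3185)<.135)
    Q=P[m]; a=np.arctan2(Q[:,1]-.3185,Q[:,0]-.612); r=np.hypot(Q[:,1]-.3185,Q[:,0]-.612)
    for lo in range(20,130,10):
        k=(r>lo/1000)&(r<lo/1000+.01)
        if k.any(): print(n,lo,k.sum(),"q",np.round(np.percentile(a[k],[5,50,95])+np.radians(107),2),Q[k].mean(0).round(3))
    cv2.imwrite(f"pics/{n}_hk.png",cv2.resize(im[40:250,220:500,::-1] if n=="scene" else im[100:310,20:300,::-1],(800,600)))
E
python3 hk.py
```

```text
clock: 6.05
eef_pos: [0.6889, 0.2596, 0.1846]
ee_rot: [0.001, -0.594, 0.804, -0.0]
ft_force: [0.1, -0.2, -1.0]
width: 0.0006
finger_force: 0.0
scene 50 1 q [1.33 1.33 1.33] [0.659 0.29  0.2  ]
scene 90 29 q [1.07 1.1  1.15] [0.681 0.253 0.208]
scene 100 63 q [1.12 1.21 1.39] [0.696 0.256 0.205]
scene 110 26 q [1.15 1.37 1.39] [0.708 0.259 0.208]
top 40 15 q [1.34 1.41 1.52] [0.653 0.299 0.205]
top 50 17 q [1.37 1.43 1.52] [0.662 0.295 0.205]
top 60 11 q [1.37 1.43 1.48] [0.67  0.291 0.206]
```

```bash
python3 -m creep '{"delta_pos":[[3,4,0],[3,4,0],[2,4,0],[1,4,0],[0,0,0]],"delta_rot":[[0,0,0],[0,0,0],[0,0,0],[0,0,0],[0,0,0]],"jaw":[1,1,1,1,1]}'
python3 - <<'E'
from h import *
print(env.read_state()["ft_force"])
E
python3 -m creep '{"delta_pos":[[1,2,0],[0,2,0],[0,0,0]],"delta_rot":[[0,0,0],[0,0,0],[0,0,0]],"jaw":[1,1,1]}'
```

```text
clock: 6.65
eef_pos: [0.6979, 0.2755, 0.1845]
ee_rot: [0.0, -0.594, 0.804, -0.0]
ft_force: [0.1, -0.1, 0.7]
width: 0.0007
finger_force: 0.3
[ 0.08350752 -0.05336718  0.73217642]
clock: 6.95
eef_pos: [0.6979, 0.2759, 0.1845]
ee_rot: [-0.003, -0.594, 0.805, -0.001]
ft_force: [-0.4, -7.5, 1.8]
width: 0.0005
finger_force: 3.9
```

```bash
python3 -m creep '{"delta_pos":[[-5,-15,0],[-8,-25,0],[0,0,25],[0,0,35],[-12,-25,20],[-18,-35,0],[-18,-35,0],[-18,-35,0],[-18,-35,0],[-15,-30,0],[-11,-18,0],[0,0,0],[0,0,0]],"delta_rot":[[0,0,0],[0,0,0],[0,0,0],[0,0,0],[0,0,0.03],[0,0,0.03],[0,0,0.03],[0,0,0.03],[0,0,0.03],[0,0,0.012],[0,0,0],[0,0,0],[0,0,0]],"jaw":[1,1,1,1,-1,-1,-1,-1,-1,-1,-1,-1,-1]}'
python3 - <<'E'
from h import *
from scipy.spatial.transform import Rotation as R
D0=None
hg=np.array([.612,.3185])
im,P,p=cloud("scene"); x,y,z=np.moveaxis(P,-1,0)
m=(z>.19)&(z<.225)&(x>.63)&(x<.76)&(y>.23)&(y<.36)
for n in ["scene","top"]:
    im,P,p=cloud(n); x,y,z=np.moveaxis(P,-1,0)
    m=(z>.193)&(z<.212)&(x>.635)&(x<.76)&(y>.23)&(y<.36)
    Q=P[m][:,:2]; c=Q.mean(0); v=np.linalg.svd(Q-c)[2][0]; v*=np.sign(v[0]); s=(Q-c)@v
    print(n,m.sum(),c,"dir",np.degrees(np.arctan2(v[1],v[0])),"far end",c+v*s.max(),"line at x=.68:",c+v*(.68-c[0])/v[0])
    t=P[(z>.213)&(z<.225)&(x>.69)&(x<.76)&(y>.24)&(y<.34)]; print("tip",t.mean(0) if len(t) else None, len(t))
im,P,p=cloud("wrist"); x,y,z=np.moveaxis(P,-1,0)
k=(z>.1)&(z<.14)&(y>-.01)&(y<.105)&(x>.5)&(x<.66)
print("wrist handle",k.sum(),cv2.minAreaRect((P[k][:,:2]*1000).astype(np.float32)),np.percentile(P[k][:,2],[5,95]))
cv2.imwrite("pics/w1.png",im[...,::-1]); print(env.read_state()["width"])
E
```

```text
clock: 8.25
eef_pos: [0.5759, 0.0265, 0.2649]
ee_rot: [0.001, -0.657, 0.754, -0.0]
ft_force: [0.1, -0.2, 0.9]
width: 0.0646
finger_force: 0.0
scene 120 [0.68054322 0.2954834 ] dir -17.43775264134325 far end [0.72581949 0.28126191] line at x=.68: [0.68       0.29565403]
tip [0.72088248 0.28264602 0.21802589] 11
top 50 [0.70740571 0.29027841] dir -24.932019167874774 far end [0.72096724 0.28397415] line at x=.68: [0.68       0.30301834]
tip [0.7189996  0.28672019 0.21812236] 15
wrist handle 735 ((578.55126953125, 44.857261657714844), (62.59251022338867, 14.012588500976562), 81.94657135009766) [0.11544866 0.12292206]
0.08021696791377027
```

```bash
python3 -m creep '{"delta_pos":[[-1,-4,-30],[0,0,-40],[0,0,-40],[0,0,-36],[0,0,-20],[0,0,-10],[0,0,0],[0,0,0],[0,0,0],[0,0,0],[0,0,0],[0,0,0],[0,0,0],[0,0,0],[0,0,0],[0,0,0],[0,0,0]],"delta_rot":[[0,0,0],[0,0,0],[0,0,0],[0,0,0],[0,0,0],[0,0,0],[0,0,0],[0,0,0],[0,0,0],[0,0,0],[0,0,0],[0,0,0],[0,0,0],[0,0,0],[0,0,0],[0,0,0],[0,0,0]],"jaw":[-1,-1,-1,-1,-1,-1,-1,1,1,1,1,1,1,1,1,1,1]}' 45
```

```text
clock: 10.15
eef_pos: [0.5744, 0.0221, 0.0885]
ee_rot: [-0.0, -0.657, 0.754, 0.0]
ft_force: [0.4, -0.3, -0.3]
width: 0.0147
finger_force: 0.0
```

```bash
python3 -m creep '{"delta_pos":[[0,0,0],[0,0,0],[0,0,0],[0,0,3],[0,0,6],[0,0,10],[0,0,15],[0,0,15],[0,0,15],[0,0,0],[0,0,0],[0,0,0]],"delta_rot":[[0,0,0],[0,0,0],[0,0,0],[0,0,0],[0,0,0],[0,0,0],[0,0,0],[0,0,0],[0,0,0],[0,0,0],[0,0,0],[0,0,0]],"jaw":[1,1,1,1,1,1,1,1,1,1,1,1]}'
python3 - <<'E'
from h import *
im,P,p=cloud("scene"); cv2.imwrite("pics/s3.png",cv2.resize(im[90:240,240:440,::-1],(800,600)))
print(env.read_state()["torque"])
E
```

```text
clock: 11.35
eef_pos: [0.5737, 0.022, 0.1518]
ee_rot: [-0.001, -0.657, 0.754, 0.0]
ft_force: [-0.0, 0.0, -1.7]
width: 0.0131
finger_force: 45.0
[-0.0531529   0.10060099 -0.01116235]
```

View pics/s3.png

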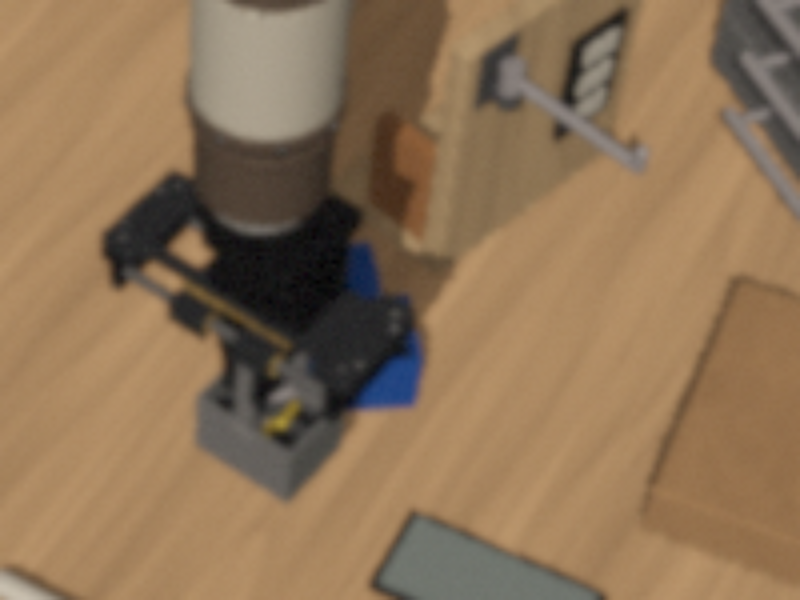

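The crop shows the hook standing straight out, from (510,80) to (640,155), and the pail upright in the gripper at (265,440).

```bash
python3 -m creep '{"delta_pos":[[0,0,12],[0,0,20],[5,2,18],[15,6,8],[22,10,0],[24,12,0],[24,12,0],[20,12,0],[14,12,0],[8,16,0],[6,20,0],[6,24,0],[6,24,0],[6,24,0],[6,22,0],[6,16,0],[5,10,0],[3,4,0],[2,2,0],[0,0,0]],"delta_rot":[[0,0,0],[0,0,0],[0,0,0],[0,0,0],[0,0,0],[0,0,0],[0,0,0],[0,0,-0.01],[0,0,-0.015],[0,0,-0.02],[0,0,-0.02],[0,0,-0.02],[0,0,-0.02],[0,0,-0.02],[0,0,-0.02],[0,0,-0.014],[0,0,0],[0,0,0],[0,0,0],[0,0,0]],"jaw":[1,1,1,1,1,1,1,1,1,1,1,1,1,1,1,1,1,1,1,1]}'
python3 - <<'E'
from h import *
for n in ["scene","top"]:
    im,P,p=cloud(n); x,y,z=np.moveaxis(P,-1,0)
    cv2.imwrite(f"pics/{n}4.png",cv2.resize(im[60:210,300:500,::-1] if n=="scene" else im[130:280,40:240,::-1],(800,600)))
    m=(z>.13)&(z<.178)&(x>.68)&(x<.83)&(y>.2)&(y<.34); Q=P[m]
    print(n,m.sum(),cv2.minAreaRect((Q[:,:2]*1000).astype(np.float32)),Q.min(0),Q.max(0))
E
```

```text
clock: 13.4
eef_pos: [0.7526, 0.2496, 0.2104]
ee_rot: [-0.0, -0.595, 0.803, -0.0]
ft_force: [0.2, 0.4, -1.1]
width: 0.0134
finger_force: 45.0
scene 743 ((759.8549194335938, 271.625), (69.64251708984375, 83.36395263671875), 73.27225494384766) [0.71199961 0.22803167 0.1301859 ] [0.80731944 0.30486838 0.17793831]
top 483 ((759.2374267578125, 274.288330078125), (65.33673858642578, 81.72943878173828), 73.5086441040039) [0.71147655 0.23254643 0.13002991] [0.79600283 0.31218999 0.1779511 ]
```

View pics/scene4.png

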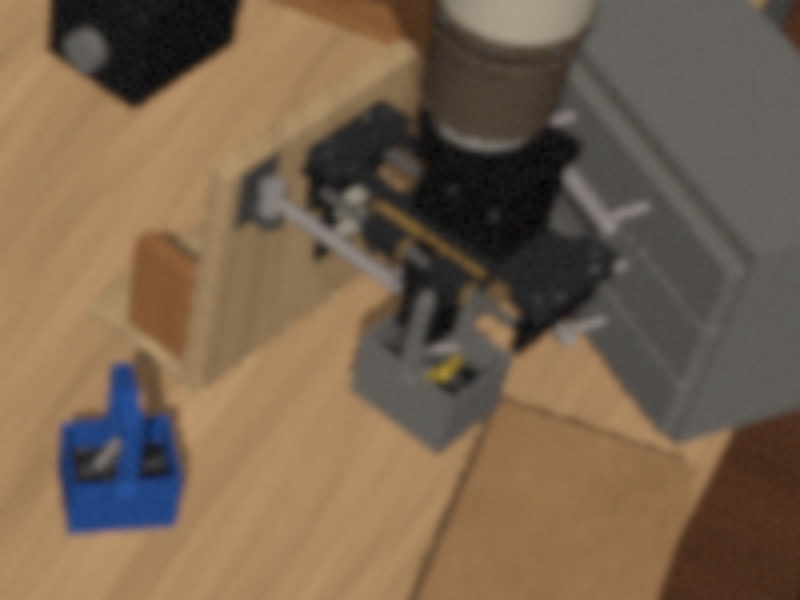

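```bash
python3 -m creep '{"delta_pos":[[-4,1,0],[-8,3,0],[-10,3,0],[-10,3,0],[-10,3,0],[-10,3,0],[-10,3,0],[-10,3,0],[-7,2,0],[-4,1,0],[0,0,0],[0,0,0]],"delta_rot":[[0,0,0],[0,0,0],[0,0,0],[0,0,0],[0,0,0],[0,0,0],[0,0,0],[0,0,0],[0,0,0],[0,0,0],[0,0,0],[0,0,0]],"jaw":[1,1,1,1,1,1,1,1,1,1,1,1]}'
python3 -m creep '{"delta_pos":[[0,0,-5],[0,0,-8],[0,0,-8],[0,0,-5],[0,0,-3],[0,0,0],[0,0,0]],"delta_rot":[[0,0,0],[0,0,0],[0,0,0],[0,0,0],[0,0,0],[0,0,0],[0,0,0]],"jaw":[1,1,1,1,1,1,1]}'
```

```text
clock: 14.7
eef_pos: [0.6696, 0.2751, 0.2106]
ee_rot: [0.0, -0.595, 0.803, -0.0]
ft_force: [0.9, -0.4, -1.8]
width: 0.0135
finger_force: 45.0
clock: 15.4
eef_pos: [0.6696, 0.2752, 0.1818]
ee_rot: [0.0, -0.596, 0.803, -0.0]
ft_force: [0.5, 0.1, -1.5]
width: 0.0134
finger_force: 45.0
```

Eye is now at about 0.210; ease it down until the bar touches the arm.

```bash
python3 -m creep '{"delta_pos":[[0,0,-1],[0,0,-1],[0,0,-1],[0,0,-1],[0,0,0],[0,0,0]],"delta_rot":[[0,0,0],[0,0,0],[0,0,0],[0,0,0],[0,0,0],[0,0,0]],"jaw":[1,1,1,1,1,1]}'
python3 -m creep '{"delta_pos":[[0,0,-1],[0,0,-1],[0,0,0],[0,0,0]],"delta_rot":[[0,0,0],[0,0,0],[0,0,0],[0,0,0]],"jaw":[1,1,1,1]}'
python3 - <<'E'
from h import *
for n in ["scene"]:
    im,P,p=cloud(n); cv2.imwrite("pics/s5.png",cv2.resize(im[60:210,300:500,::-1],(800,600)))
E
```

```text
clock: 16.0
eef_pos: [0.6694, 0.2751, 0.1775]
ee_rot: [-0.0, -0.595, 0.803, -0.0]
ft_force: [0.7, 0.1, -0.4]
width: 0.0131
finger_force: 45.0
clock: 16.4
eef_pos: [0.6697, 0.2753, 0.1764]
ee_rot: [0.001, -0.596, 0.803, -0.0]
ft_force: [-0.1, -0.1, 3.0]
width: 0.0132
finger_force: 45.0
```

View pics/s5.png

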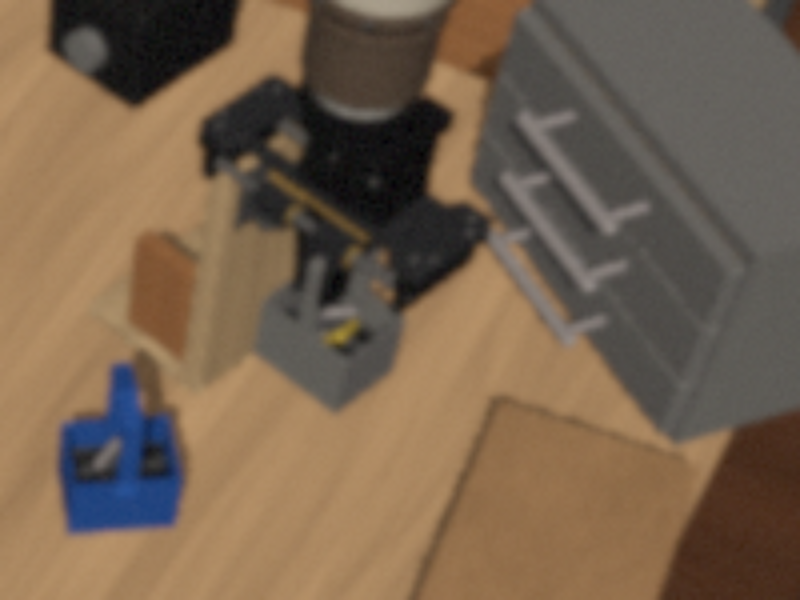

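The pail at (330,340) hangs over the arm, and the force reading went from -1.8 N to +3 N, so the hook carries the weight. Next I open partway and go straight up.

```bash
python3 -m creep '{"delta_pos":[[0,0,0],[0,0,0],[0,0,0],[0,0,0],[0,0,0],[0,0,0],[0,0,0],[0,0,0],[0,0,8],[0,0,15],[0,0,25],[0,0,30],[0,0,30],[0,-10,10],[0,-25,0],[0,-25,0],[0,-25,0],[0,0,0],[0,0,0],[0,0,0]],"delta_rot":[[0,0,0],[0,0,0],[0,0,0],[0,0,0],[0,0,0],[0,0,0],[0,0,0],[0,0,0],[0,0,0],[0,0,0],[0,0,0],[0,0,0],[0,0,0],[0,0,0],[0,0,0],[0,0,0],[0,0,0],[0,0,0],[0,0,0],[0,0,0]],"jaw":[0.5,0.3,0.2,0.1,0,0,0,0,0,0,0,0,0,0,0,0,0,0,0,0]}'
cat > chk.py <<'E'
from h import *
for n in ["scene","top"]:
    im,P,p=cloud(n); x,y,z=np.moveaxis(P,-1,0)
    g=(x>.62)&(x<.76)&(y>.2)&(y<.37)
    for nm,a,b in [("body",.1,.15),("bar",.205,.216)]:
        m=g&(z>a)&(z<b)&(x>.632); 
        if m.any(): print(n,nm,m.sum(),cv2.minAreaRect((P[m][:,:2]*1000).astype(np.float32)),P[m].max(0).round(3))
    if n=="scene": cv2.imwrite("pics/s6.png",cv2.resize(im[60:210,300:500,::-1],(800,600)))
E
python3 chk.py
```

```text
clock: 18.45
eef_pos: [0.6691, 0.1898, 0.2926]
ee_rot: [-0.001, -0.595, 0.803, 0.0]
ft_force: [-0.6, 0.1, -0.9]
width: 0.0435
finger_force: 0.0
scene body 720 ((677.4659423828125, 298.26812744140625), (71.78156280517578, 84.10844421386719), 71.78601837158203) [0.725 0.338 0.15 ]
scene bar 54 ((679.7466430664062, 295.9828796386719), (42.84417724609375, 88.07054138183594), 50.009769439697266) [0.726 0.322 0.215]
top body 141 ((667.1740112304688, 303.9571228027344), (61.69084930419922, 61.16261291503906), 73.67725372314453) [0.689 0.341 0.149]
top bar 66 ((675.0064697265625, 300.6949157714844), (66.53707885742188, 52.192543029785156), 24.125720977783203) [0.716 0.331 0.215]
```

View pics/s6.png

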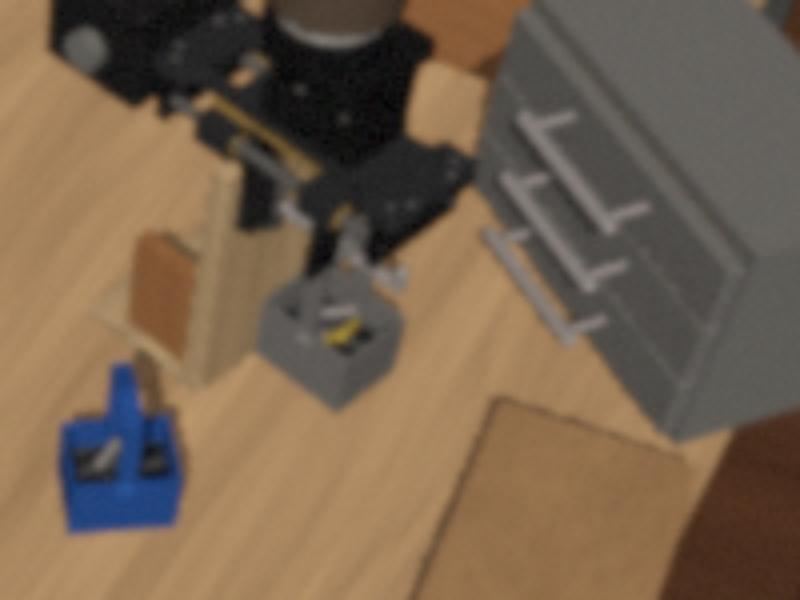

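The pail hangs upright on the hook at (335,340) with the gripper clear of it. I'll let it settle, check that it is still, and hand in.

```bash
python3 -m creep '{"delta_pos":[[0,-20,10],[0,-25,0],[0,-25,0],[0,0,0],[0,0,0],[0,0,0],[0,0,0],[0,0,0],[0,0,0],[0,0,0],[0,0,0],[0,0,0],[0,0,0],[0,0,0],[0,0,0],[0,0,0],[0,0,0],[0,0,0],[0,0,0],[0,0,0]],"delta_rot":[[0,0,0],[0,0,0],[0,0,0],[0,0,0],[0,0,0],[0,0,0],[0,0,0],[0,0,0],[0,0,0],[0,0,0],[0,0,0],[0,0,0],[0,0,0],[0,0,0],[0,0,0],[0,0,0],[0,0,0],[0,0,0],[0,0,0],[0,0,0]],"jaw":[0,0,0,0,0,0,0,0,0,0,0,0,0,0,0,0,0,0,0,0]}'; python3 chk.py; sleep 0; python3 chk.py; python3 -c "
from cell import env
print(env.close_job())"
```

```text
clock: 20.55
eef_pos: [0.6694, 0.1202, 0.3035]
ee_rot: [-0.0, -0.596, 0.803, 0.0]
ft_force: [1.0, 0.6, 0.6]
width: 0.0436
finger_force: 0.0
scene body 513 ((679.40771484375, 298.1825256347656), (71.31024932861328, 80.54437255859375), 73.41105651855469) [0.725 0.33  0.15 ]
scene bar 5 ((722.872802734375, 280.9676513671875), (4.251593589782715, 4.1636247634887695), 67.092529296875) [0.726 0.282 0.215]
top body 705 ((677.0701293945312, 301.21331787109375), (64.6593017578125, 81.25069427490234), 72.70217895507812) [0.723 0.342 0.15 ]
top bar 211 ((676.279052734375, 299.34930419921875), (79.50086975097656, 54.173004150390625), 14.753449440002441) [0.721 0.328 0.215]
scene body 512 ((679.2311401367188, 297.7240905761719), (67.26372528076172, 81.08744812011719), 72.42112731933594) [0.725 0.327 0.149]
scene bar 7 ((723.2919921875, 282.2082824707031), (6.340143203735352, 2.9425482749938965), 38.80550765991211) [0.725 0.285 0.215]
top body 701 ((676.8019409179688, 301.1516418457031), (64.35688781738281, 81.59093475341797), 73.60600280761719) [0.722 0.341 0.149]
top bar 220 ((677.8833618164062, 299.146728515625), (79.77641296386719, 54.3106803894043), 16.34498405456543) [0.721 0.329 0.216]
the job is handed in; nothing more can be done
None
```

I swung the hook out to its stop, hung the tall grey pail on it upright and at rest, and handed the job in at about 21 s of the 72 s allowed; no verdict came back, and I did not re-measure the bystanders.

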